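Tack-cure a drill jig: tray into the UV box, bayonet lamp head held at half turn

TASK

Slide the tray with the freshly glued drill jig into the mouth of the UV curing box until its front plate sits flush on the housing, then lower the lamp head into the bayonet socket on top of the box, lugs through the notches and rim down on the collar. Turn the lamp head clockwise against its spring to half way before the lock (45 of the 90 degrees, pointer at the two-bar mark) and finish the program while still holding it there, because the tack exposure lasts only as long as the head is held. Never let the head go over into its lock, which would start the full cure; keep the jig in its nest on the tray and leave the other things on the bench where they are.

Things in the scene. Friction and masses are not known exactly. Their poses are not given: they have to be found in the camera images.
- cure_box: UV curing box, fixed: grey housing 140 (x) x 130 (y) x 70 mm high, with a round aluminium bayonet collar, 94 mm across, on its deck. Origin on the bench under the collar's axis (the housing's centre); z up, front with the tray mouth faces -x. Raised marks on the deck round the collar: one bar at -x (insert), two bars 45 degrees clockwise from it (half way), three bars at +y (lock).
- mouth (a point): Centre of the tray mouth at bench level, in the front face (box x = -70 mm). The mouth is 94 mm wide at the face, narrowing to 78 mm over the first 14 mm, 48 mm high; the bay behind runs 130 mm along the box's +x with the bench as its floor.
- socket (a point): Centre of the bayonet collar's top face, 90 mm above the bench. The collar's plate is 5 mm thick, its hole 59.5 mm across, with two notches at the box's +y and -y, 18 mm wide, out to 39.5 mm from the axis. The contact ring lies under the plate.
- half_mark (a point): The two-bar mark on the deck, 56 mm from the socket's axis: a pointer of the lamp head stands over it when the head is turned half way.
- tray: Loose aluminium tray, 0.3 to 0.45 kg, slides on the bench. Origin at its underside below the nest's centre; x to its nose (enters first), z up. Pan 72 mm wide, x = -70 to +42 mm, 14 mm high, nose corners cut. Front plate at x = -74 to -70 mm, 106 wide, 50 high. Home: the plate touches the housing, and the tray's origin and axes lie on the curing box's origin and axes.
- tray_grip (a point): Middle of the tray's upright black grip (tray x = -134 mm, y = 0, 35 mm above the bench). Grip 38 mm long (along tray x), 16 mm thick (y), from 6 to 52 mm above the bench, on a tongue 34 mm wide whose top is 6 mm above the bench; pinch it across tray y.
- drill_jig: The load: aluminium drill jig with three bushes, 45 x 75 x 38 mm, 0.28 kg, loose in the tray's nest (play 2 to 3 mm, strips 5 mm high). Origin at the centre of its underside, 3 mm above the tray's origin.
- lamp_head: Loose lamp head, 0.22 to 0.35 kg, 84 mm high, stands upright. Origin at the centre of its underside, z up. Spigot 56 mm across, 16 mm high, foot tapered to 48; two like lugs at +y and -y, 12 mm wide, out to 37 mm, z = 3 to 9; rim disc 94 mm across, z = 16 to 24, white pointers at +x and -x; heat sink 74 mm across to z = 44. Inserted and seated: origin on the box's axis, 74 mm above the bench.
- head_grip (a point): On the lamp head's axis, 68 mm above its origin, in its black grip bar: 66 mm long (head x), 22 mm thick (y), z = 44 to 84 mm; pinch across y. Insert with the head's x along the box's x, either way round (3 to 4 degrees of play), straight down; the rim then rests on the collar. Then turn clockwise seen from above; the lugs are caught under the collar.
- contact_ring (a joint): Contact ring in the socket, turned by the lugs, which drop into its pockets (about 3 degrees of play, so it lags the head). 0 = insert position, grows clockwise from above to 1.571 rad = locked. A spring drives it back towards 0 (0.12 to 0.17 N m, 0.14 half way, fading from there), goes over centre at 1.19 rad and from there snaps ring and head into the lock.
- glue_bottle_b: Bystander, leave alone: white glue bottle with a cone nozzle, 56 mm across, 135 mm high, origin at the centre of its underside. It and the lamp head change places from start to start.
- flux_bottle: Bystander, leave alone: small brown bottle with a black cone nozzle, 42 mm across, 110 mm high.
- small_carton_0: Bystander, leave alone: small carton 66 x 88 x 49 mm.
- tape_masking: Bystander, leave alone: roll of masking tape, 100 mm across, 25 mm high, lying flat.
- brush: Bystander, leave alone: glue brush, 139 mm long, 10 mm high, lying flat.
- hex_key: Bystander, leave alone: black hex key, 93 mm long, 7 mm high, lying flat.
- screwdriver_blue: Bystander, leave alone: blue screwdriver, 153 mm long, 24 mm high, lying flat.
Not all that is in view belongs to the job. What is shaped like the drill_jig but orange or purple is not meant.

How it is judged:
By the outcome, as a careful person would: the job done as asked, in the order asked, and still so for the second after the job is handed in, while the arm keeps its last pose, push and grip.
It also fails if it takes over 70 s, if anything falls off the work surface, if the arm or the gripper's body presses on something with over 40 N, if the wrist force passes 120 N, or if a joint passes its speed limit or range.

ROBOT

A 7-joint arm with a two-finger parallel gripper is mounted at the origin on a cart in front of the work surface, level with it; the furniture and walls round the work are solid. World frame = base frame: x ahead of the robot, y to its left, z up, the work surface at z = 0. Lengths are in m, angles in rad, forces in N, time in s.
With the tool pointing down it reaches from about 0.425 to 0.875 m from the base axis. Payload 4.7 kg.
Tool frame: the origin (TCP) lies at the very end of the fingers, on their centre line; the grasp point (between the pads) lies behind it (ctrl.tcp_to_grasp is the z of the grasp point in the tool frame, in m); z points along the fingers, y is the line along which they close (so a half turn about z gives the same grasp; the last joint's range is limited). The gripper opens to 87 mm and grips with 3 to 60 N. Pads are 19 mm wide; open, the fingers measure 117 mm over their backs; the gripper's body (75 mm by 190 mm) begins 51 mm behind the grasp point.
Start: joints at [0.014, 0.321, -0.07, 1.45, 0.023, 1.371, -0.057], TCP at [0.65, -0, 0.194] pointing down, gripper open.
Joint ranges: [-2.86, 2.86], [-0.3, 2.09], [-1.38, 1.24], [0.06, 2.45], [-1.56, 4.7], [0.09, 2.05], [-2.69, 2.69]. Speed limits (rad/s): [2.57, 2.57, 3.14, 3.14, 3.14, 3.14, 3.14].

INTERFACE

Orientations are given as a rotation vector (axis times angle).
In Python, from bench import ctrl gives the robot as it stands.
- The arm moves only by the tool step_arm, never from a script. Its argument "targets" is a list of rows, each a list of 7 numbers: the shift along the world's x, y, z in cm, then the turn, a rotation vector about the world's x, y, z in degrees, then the opening, from 0 (shut) to 1 (fully open). A call has exactly 5 rows; each row shifts and turns the commanded pose from where the row before left it; what a row does not reach is not made up. A row lasts 1/12 s, in which the tool goes at most 41.7 mm and 7.16 degrees, less where a joint would pass 70% of its speed; a pose out of reach is approached as far as the arm can. A call with a gripper value outside its range is refused whole. The fingers move at their own pace and stop on an object; "force" is the grip in N (left out, the last holds). Time passes only in rows, so rows that do not move let the fingers close, or fill a call up. It gives the time, the measured TCP pose, the force, the opening and the grip force at its end, in the units of the state.
- ctrl.get_state(): the state, without advancing time (a new reading comes with each control period).
- ctrl.get_image(name): name is "scene" or "side" or "wrist"; returns (picture, depth): 400x640x3 uint8, red, green, blue; 400x640 float32, m along the optical axis (not along the pixel's ray), 0 where there is no reading.
- ctrl.camera_params(name): a dict with "intrinsics" (3x3 intrinsics, pixels), "rvec" (rotation vector, rad) and "tvec" (3), from world to camera coordinates, as OpenCV has them; the wrist camera has in their place "hand_eye" (4x4, takes a point from camera to tool coordinates, whose origin is the TCP and whose axes are the flange's). Camera axes: x right, y down, z forward; pixel columns grow to the right and rows downward; lengths in m; the calibration is good to about 2 mm. A picture is of the moment at which its call begins: read the wrist's pose just before it. camera_params takes no time and is no camera call.
- ctrl.close_job(): hands the job in; it is judged then, once.
The state is a dict: "time": time; "joint_positions": joint angles; "qd": joint speeds; "joint_torque": joint torques, N m; "position": TCP position; "tool_rot": TCP orientation; "ft_force": force on the tool from outside, world axes, zero at the start; "torque": the same for the moment, N m; "grip_width": opening from 0.0 (shut) to 1.0 (fully open); "grip_force": force on a finger pad.
Only numpy, scipy, OpenCV 4.12 (cv2) and the standard library are available. Lean on these libraries where they do the work, as an engineer would, in place of code of your own. Each camera call takes 0.05 s, during which the arm holds its last target. There are 200 camera calls.

## Working session

There is one attempt and no reset: what is moved stays moved. The work goes in short steps, Python scripts to look and compute and a tool call to move; the robot and the scene stay as the last step left them, time stands still between calls to the robot, and variables do not carry over. Pictures are saved under pics/ and viewed, at most 10 in all, crops included, and the job is handed in when it is done.

Besides the shell and the picture viewer there is one more tool, called as name([rows], argument=value, ...), one row to a line, values as JSON. step_arm: Moves the arm, as the interface text tells. Its arguments: {"type":"object","properties":{"targets":{"type":"array"},"force":{"type":"number"}},"required":["targets"]}

```bash
mkdir -p pics; ls; cat > h.py <<'E'
import numpy as np,cv2
from bench import ctrl
def snap(n):
    im,d=ctrl.get_image(n); np.savez('%s.npz'%n,im=im,d=d); return im,d
def cam(n,st=None):
    p=ctrl.camera_params(n);K=np.array(p['intrinsics'])
    if 'hand_eye' in p:
        st=st or ctrl.get_state();T=np.eye(4);T[:3,:3]=cv2.Rodrigues(np.array(st['tool_rot'],float))[0];T[:3,3]=st['position'];M=T@np.array(p['hand_eye'])
    else:
        M=np.eye(4);M[:3,:3]=cv2.Rodrigues(np.array(p['rvec'],float))[0];M[:3,3]=np.array(p['tvec']).ravel();M=np.linalg.inv(M)
    return K,M
def cloud(d,K,M):
    v,u=np.mgrid[:d.shape[0],:d.shape[1]]
    P=np.stack([(u-K[0,2])/K[0,0]*d,(v-K[1,2])/K[1,1]*d,d],-1)
    return P@M[:3,:3].T+M[:3,3]
E
python3 - <<'E'
from h import *
st=ctrl.get_state();print(st,ctrl.tcp_to_grasp)
a,_=snap('scene');K,M=cam('scene');print(K,M)
b,_=snap('side');K,M=cam('side');print(M)
cv2.imwrite('pics/scene.png',a[:,:,::-1]);cv2.imwrite('pics/side.png',b[:,:,::-1])
E
```

```text
pics
{'time': 0.0, 'joint_positions': array([ 0.014109  ,  0.32183024, -0.07011023,  1.45169207,  0.02262522,
        1.37078525, -0.05690992]), 'qd': array([ 0.00080768,  0.00158472,  0.00078187, -0.00015365, -0.00100396,
        0.00139019,  0.00174886]), 'joint_torque': array([-2.58547143e-04, -4.91284704e+01, -4.03903294e-01, -3.12526345e+01,
       -6.40594075e-02,  4.37659642e-02,  1.61017233e-04]), 'position': array([ 6.49387111e-01, -5.23892367e-05,  1.93248500e-01]), 'tool_rot': array([-2.22049081, -2.22058243,  0.00226398]), 'ft_force': array([ 0.06425044, -0.08289524,  0.50983395]), 'torque': array([-0.03207189, -0.002569  , -0.01429462]), 'grip_force': 0.0, 'grip_width': 0.9985697876584546} -0.0187
[[483.22261004   0.         328.53864888]
 [  0.         483.22261004 206.52899451]
 [  0.           0.           1.        ]] [[ 0.78420149 -0.46283556  0.4132932  -0.0303545 ]
 [-0.62049949 -0.58804255  0.51883171 -1.08572499]
 [ 0.00290023 -0.66331682 -0.74833307  1.13282902]
 [ 0.          0.          0.          1.        ]]
[[-0.99007404 -0.06668993  0.12371678  0.38774454]
 [-0.13926128  0.34671566 -0.92757455  0.98715526]
 [ 0.01896533 -0.93559644 -0.3525615   0.60522412]
 [ 0.          0.          0.          1.        ]]
```

View pics/scene.png

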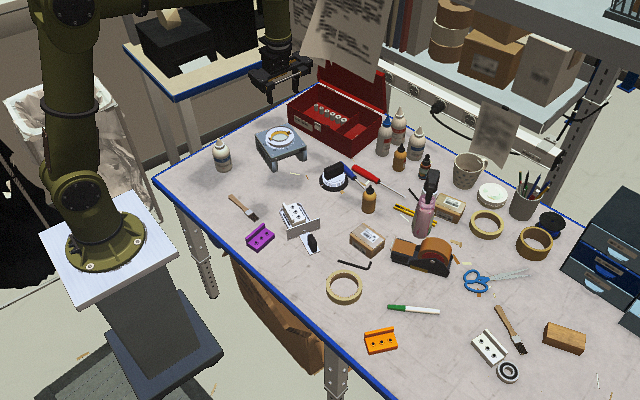

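View pics/side.png

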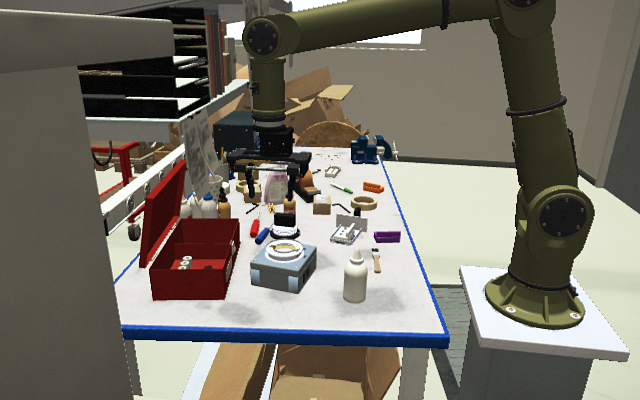

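Scene shows the base on the left, cure box at (280,145), lamp head (335,178), tray with jig (297,218) and its grip (312,243). Jig lookalikes are purple (260,236), orange (380,340) and grey (490,347, loose without tray). The black tape dispenser (425,250) and bottles could be confused with the head. In the side view, the box is at (283,265), lamp head (285,225), tray (345,232).

```bash
python3 - <<'E'
from h import *
for n,pts in (('scene',dict(collar=(268,138),box=(280,150),headgrip=(330,171),traygrip=(311,241),jig=(293,212),white=(222,155),flux=(369,200),carton=(367,238),screwdr=(370,180),purple=(260,236),brush=(242,207),redbox=(335,120),hexkey=(352,264),tape=(344,288))),('side',dict(collar=(284,248),grip=(285,220),jig=(345,232)))):
    z=np.load(n+'.npz');K,M=cam(n);C=cloud(z['d'],K,M)
    for k,(u,v) in pts.items():print(n,k,np.round(C[v,u],3))
st=ctrl.get_state();a,d=snap('wrist');K,M=cam('wrist',st);print(K[0,0],M.round(3),np.array(ctrl.camera_params('wrist')['hand_eye']).round(3))
cv2.imwrite('pics/w0.png',a[:,:,::-1])
E
```

```text
scene collar [0.579 0.002 0.085]
scene box [ 0.586 -0.056  0.07 ]
scene headgrip [ 0.643 -0.247  0.085]
scene traygrip [ 0.448 -0.407  0.051]
scene jig [ 0.483 -0.269  0.026]
scene white [0.419 0.029 0.08 ]
scene flux [ 0.672 -0.399  0.063]
scene carton [ 0.581 -0.494  0.048]
scene screwdr [ 0.769 -0.299  0.009]
scene purple [ 0.355 -0.282  0.021]
scene brush [ 0.379 -0.141  0.007]
scene redbox [0.872 0.011 0.012]
scene hexkey [ 0.508 -0.517  0.01 ]
scene tape [ 0.445 -0.558 -0.002]
side collar [ 0.626 -0.034  0.071]
side grip [ 0.665 -0.221  0.069]
side jig [ 0.484 -0.26   0.026]
327.9906758508361 [[ 1.    -0.    -0.001  0.649]
 [-0.    -0.967 -0.254  0.069]
 [-0.001  0.254 -0.967  0.384]
 [ 0.     0.     0.     1.   ]] [[-0.    -0.967 -0.254  0.069]
 [ 1.    -0.001  0.001 -0.   ]
 [-0.001 -0.254  0.967 -0.191]
 [ 0.     0.     0.     1.   ]]
```

View pics/w0.png

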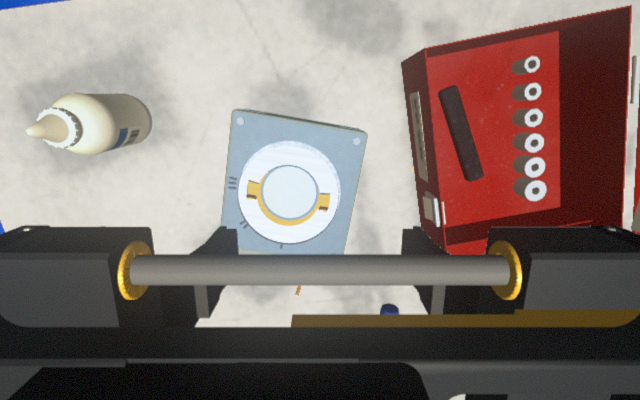

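The wrist view shows the box from above: collar centre near (288,192), three-bar mark at (232,183), two-bar (243,225), one-bar (281,245). So the mouth faces world -y. I'll shift to see the whole box, then the tray and head.

step_arm([
  [-1,-2.5,1,0,0,0,1],
  [-1,-2.5,1,0,0,0,1],
  [-1,-2.5,1,0,0,0,1],
  [0,0,0,0,0,0,1],
  [0,0,0,0,0,0,1],
])

```text
time: 0.57
position: [0.6198, -0.0776, 0.2251]
tool_rot: [2.225, 2.216, 0.0]
ft_force: [0.3, 0.6, -0.1]
grip_width: 1.005
grip_force: 0.0
```

```bash
cat > box.py <<'E'
from h import *
st=ctrl.get_state();print(st['position'],np.abs(st['qd']).max());a,d=snap('wrist');K,M=cam('wrist',st);C=cloud(d,K,M)
np.savez('wbox.npz',im=a,d=d,M=M,C=C)
ok=(d>0)&(np.arange(400)[:,None]<222)
x,y,z=C[...,0],C[...,1],C[...,2]
roi=ok&(np.hypot(x-.595,y+.005)<.13)
print('bench',np.median(z[ok&(abs(z)<.02)]))
deck=roi&(abs(z-.07)<.006);print(deck.sum(),np.median(z[deck]))
top=roi&(z>.0635)
r=cv2.minAreaRect(C[top][:,:2].astype(np.float32)*1000);print('rect',r)
col=roi&(abs(z-.09)<.004);print('collar z',np.median(z[col]))
# collar outer by RANSAC-free: hull -> circle
h=cv2.convexHull(C[col][:,:2].astype(np.float32)*1000)[:,0]
print('circ',cv2.fitEllipse(h),cv2.minEnclosingCircle(h))
# notch gold pixels
cv2.imwrite('pics/wb.png',a[:,:,::-1])
E
python3 box.py
```

```text
[ 0.6198151  -0.07758005  0.22512617] 0.04797379128840076
bench 0.0003441119711058427
13417 0.07061517612511492
rect ((619.6073608398438, -10.963890075683594), (144.49151611328125, 130.3841552734375), 80.34276580810547)
collar z 0.08639759525335958
circ ((619.8342895507812, -8.937288284301758), (94.0987548828125, 94.13468170166016), 61.935272216796875) ((619.8472290039062, -8.967843055725098), 47.21699142456055)
```

View pics/wb.png

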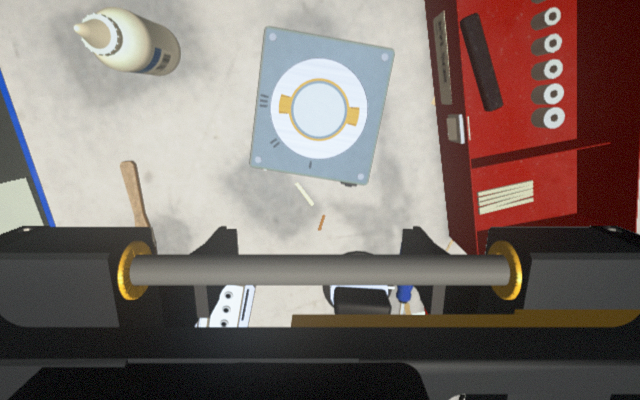

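Box: collar centre (619.8, -9.0) mm at pixel (319,108), yaw ≈80.2°; marks at the left/bottom. Next the tray and head.

step_arm([
  [-0.8,-3.5,1.5,0,0,0,1],
  [-0.8,-3.5,1.5,0,0,0,1],
  [-0.8,-3.5,1.5,0,0,0,1],
  [-0.8,-3.5,1.5,0,0,0,1],
  [-0.8,-3.5,1,0,0,0,1],
])

```text
time: 1.03
position: [0.5806, -0.2496, 0.2953]
tool_rot: [2.218, 2.225, 0.002]
ft_force: [0.7, 0.0, -0.2]
grip_width: 0.999
grip_force: 0.0
```

step_arm([
  [-0.8,-3.5,0,0,0,0,1],
  [-0.8,-3.5,0,0,0,0,1],
  [-0.4,-3,0,0,0,0,1],
  [0,0,0,0,0,0,1],
  [0,0,0,0,0,0,1],
])

```text
time: 1.45
position: [0.5597, -0.3508, 0.2929]
tool_rot: [-2.222, -2.218, 0.001]
ft_force: [0.2, 1.2, -0.4]
grip_width: 0.996
grip_force: 0.0
```

```bash
cat > tray.py <<'E'
from h import *
st=ctrl.get_state();print(st['position'],np.abs(st['qd']).max());a,d=snap('wrist');K,M=cam('wrist',st);C=cloud(d,K,M)
np.savez('wtray.npz',im=a,d=d,M=M,C=C)
ok=(d>0)&(np.arange(400)[:,None]<222)
x,y,z=C[...,0],C[...,1],C[...,2]
print('bench',np.median(z[ok&(abs(z)<.02)]))
def rect(n,m):
    m=m.astype(np.uint8);k,L,s,c=cv2.connectedComponentsWithStats(m);i=1+s[1:,4].argmax();q=L==i
    print(n,s[i],cv2.minAreaRect(C[q][:,:2].astype(np.float32)*1000),np.median(z[q]));return q
T=ok&(np.hypot(x-.48,y+.28)<.17)&(x<.57)
rect('jigtop',T&(z>.034)&(z<.044)&(y>-.32))
rect('plate',T&(z>.045)&(z<.056)&(y>-.38)&(y<-.31))
rect('grip',T&(z>.046)&(z<.058)&(y<-.375))
H=ok&(np.hypot(x-.655,y+.235)<.08)
rect('bar',H&(z>.076))
q=rect('rim',H&(z>.02)&(z<.028))
h=cv2.convexHull(C[H&(z>.02)&(z<.028)][:,:2].astype(np.float32)*1000)[:,0];print(cv2.minEnclosingCircle(h))
cv2.imwrite('pics/wt.png',a[:,:,::-1])
E
python3 tray.py
```

```text
[ 0.55969145 -0.35082987  0.2928951 ] 0.04751740067274457
bench 0.00026176356719026517
jigtop [243  67  16  60 421] ((470.22552490234375, -264.2829895019531), (74.38775634765625, 8.480494499206543), 78.05547332763672) 0.0411114561928041
plate [214 145  79  21 290] ((472.1307067871094, -339.122802734375), (5.700303554534912, 104.89617919921875), 76.61454772949219) 0.05037668173012233
grip [239 186  15  27 310] ((458.5577087402344, -398.5784912109375), (36.850181579589844, 16.11417007446289), 77.56986999511719) 0.05189019069181269
bar [ 386   56   58   25 1167] ((669.8341674804688, -234.2862091064453), (23.207908630371094, 65.98857879638672), 85.96633911132812) 0.08403806386263857
rim [ 366   35   72   76 1212] ((669.5700073242188, -234.31253051757812), (92.35395812988281, 93.21360778808594), 15.894089698791504) 0.024541253791671436
((678.53759765625, -233.18211364746094), 57.78324890136719)
```

View pics/wt.png

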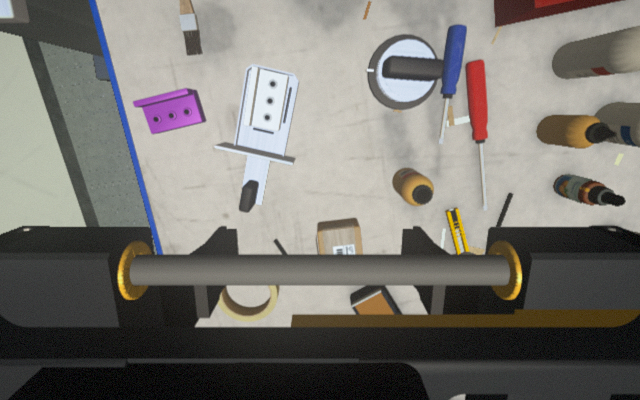

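Wrist view: tray with the real (silver) jig at (268,100), its grip at (249,195), head at (405,70) with the blue screwdriver beside it (452,60). Lookalikes are the purple jig (170,110) here, and in the scene picture orange (380,340) and a loose silver one (490,347). Black bar-like things: grip (249,195), head bar (415,68), hex key (280,247), black pen (505,205). I choose the tray at (268,100)/(249,195) and the head at (405,70), checked in one crop.

```bash
python3 - <<'E'
from h import *
z=np.load('wtray.npz');a=z['im'][20:220,200:500]
cv2.imwrite('pics/crop.png',cv2.resize(a,None,fx=2.6,fy=2.6,interpolation=cv2.INTER_CUBIC)[:,:,::-1])
# obstacles around the box: height map max in the scene cloud
s=np.load('scene.npz');K,M=cam('scene');C=cloud(s['d'],K,M);C=C[s['d']>0]
for x0 in np.arange(.68,.84,.02):
    q=C[(abs(C[:,0]-x0-.01)<.01)&(abs(C[:,1])<.12)];print(round(x0,2),len(q),q[:,2].max().round(3) if len(q) else '')
E
```

```text
0.68 1031 0.55
0.7 367 0.556
0.72 443 0.337
0.74 590 0.332
0.76 458 0.336
0.78 256 0.321
0.8 13 0.258
0.82 95 0.053
```

View pics/crop.png

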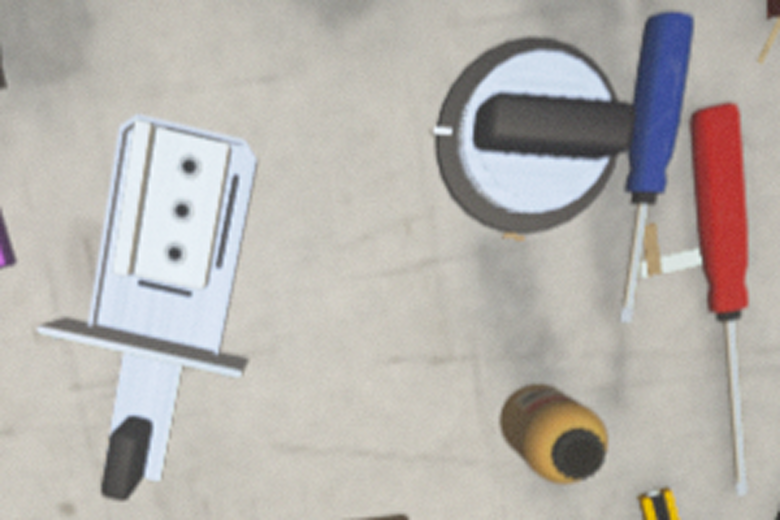

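step_arm([
  [-2,-0.96,-3.4,0,0,-2.6,1],
  [-2,-0.96,-3.4,0,0,-2.6,1],
  [-2,-0.96,-3.4,0,0,-2.6,1],
  [-2,-0.96,-3.4,0,0,-2.6,1],
  [-2.1,-0.96,-3.4,0,0,-2.5,1],
])

```text
time: 1.92
position: [0.4603, -0.395, 0.1228]
tool_rot: [-2.454, -1.961, -0.003]
ft_force: [0.9, 0.2, -0.1]
grip_width: 1.001
grip_force: 0.0
```

Crop confirms the silver jig in the tray nest, and the round head with black bar and white pointer; the screwdriver lies beside the rim. Descending on the tray grip.

step_arm([
  [0,0,-3,0,0,0,1],
  [0,0,-3,0,0,0,1],
  [0,0,-2.5,0,0,0,1],
  [0,0,-1.4,0,0,0,1],
  [0,0,0,0,0,0,1],
])

```text
time: 2.33
position: [0.4585, -0.3929, 0.0211]
tool_rot: [-2.446, -1.958, 0.001]
ft_force: [-0.2, 0.9, -0.5]
grip_width: 1.0
grip_force: 0.0
```

step_arm([
  [0,0,0,0,0,0,0],
  [0,0,0,0,0,0,0],
  [0,0,0,0,0,0,0],
  [0,0,0,0,0,0,0],
  [0,0,0,0,0,0,0],
], force=25)

```text
time: 2.75
position: [0.4598, -0.3984, 0.0266]
tool_rot: [2.455, 1.957, 0.001]
ft_force: [0.2, -0.9, 0.6]
grip_width: 0.707
grip_force: 0.0
```

step_arm([
  [0,0,0,0,0,0,0],
  [0,0,0,0,0,0,0],
  [0,0,0,0,0,0,0],
  [0,0,0,0,0,0,0],
  [0,0,0,0,0,0,0],
])

```text
time: 3.17
position: [0.459, -0.398, 0.0254]
tool_rot: [-2.457, -1.958, -0.0]
ft_force: [0.1, 0.0, 0.4]
grip_width: 0.323
grip_force: 0.0
```

step_arm([
  [0,0,0,0,0,0,0],
  [0,0,0,0,0,0,0],
  [0,0,0,0,0,0,0],
  [0,0,0,0,0,0,0],
  [0,0,0,0,0,0,0],
])

```text
time: 3.58
position: [0.459, -0.398, 0.0254]
tool_rot: [2.457, 1.958, 0.0]
ft_force: [-0.0, -0.1, -0.9]
grip_width: 0.022
grip_force: 0.0
```

```bash
python3 - <<'E'
from h import *
st=ctrl.get_state();print(st['grip_width'],st['grip_force'],st['position'])
a,d=snap('wrist');b,_=snap('scene')
c=cv2.resize(b[180:280,240:400],(640,400),interpolation=cv2.INTER_CUBIC)
cv2.imwrite('pics/g.png',cv2.resize(np.hstack([a,c])[:,:,::-1],(800,250),interpolation=cv2.INTER_AREA))
E
```

```text
0.022330741298473747 0.0 [ 0.45904977 -0.39802892  0.0254028 ]
```

View pics/g.png

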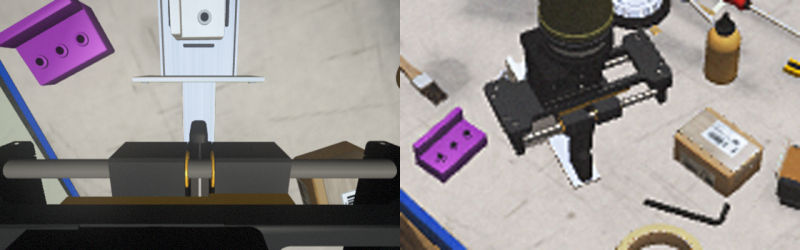

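The picture shows the black grip at (198,130) left half, between/ahead of the nearly shut fingers; I check by projection whether it really lies between the pads.

```bash
python3 - <<'E'
from h import *
z=np.load('wrist.npz');K,M=cam('wrist');C=cloud(z['d'],K,M);Mi=np.linalg.inv(M)
def pr(p):
    q=Mi[:3,:3]@np.array(p)+Mi[:3,3];q=K@q;return (q[:2]/q[2]).round(0)
st=ctrl.get_state();print('tcp',pr(st['position']),'grasp',pr(np.array(st['position'])+[0,0,.0187]))
c,s=np.cos(np.radians(77)),np.sin(np.radians(77))
for t in(-19,0,19,62):print(t,pr([.4586+t/1e3*c,-.3986+t/1e3*s,.052]))
for v in range(176,250,8):print(v,[tuple(C[v,u].round(3)) for u in(310,318,326)])
s_=np.load('scene.npz');K,M=cam('scene');Cs=cloud(s_['d'],K,M);
E
```

```text
tcp [319. 226.] grasp [319. 238.]
-19 [319. 276.]
0 [319. 244.]
19 [319. 210.]
62 [319. 126.]
176 [(np.float64(0.459), np.float64(-0.37), np.float64(0.006)), (np.float64(0.464), np.float64(-0.371), np.float64(0.007)), (np.float64(0.469), np.float64(-0.372), np.float64(0.006))]
184 [(np.float64(0.458), np.float64(-0.375), np.float64(0.006)), (np.float64(0.463), np.float64(-0.376), np.float64(0.006)), (np.float64(0.468), np.float64(-0.377), np.float64(0.006))]
192 [(np.float64(0.457), np.float64(-0.38), np.float64(0.006)), (np.float64(0.462), np.float64(-0.381), np.float64(0.007)), (np.float64(0.467), np.float64(-0.383), np.float64(0.005))]
200 [(np.float64(0.458), np.float64(-0.38), np.float64(0.029)), (np.float64(0.462), np.float64(-0.38), np.float64(0.03)), (np.float64(0.467), np.float64(-0.382), np.float64(0.028))]
208 [(np.float64(0.458), np.float64(-0.38), np.float64(0.046)), (np.float64(0.462), np.float64(-0.38), np.float64(0.047)), (np.float64(0.466), np.float64(-0.382), np.float64(0.045))]
216 [(np.float64(0.458), np.float64(-0.382), np.float64(0.052)), (np.float64(0.462), np.float64(-0.383), np.float64(0.051)), (np.float64(0.466), np.float64(-0.384), np.float64(0.052))]
224 [(np.float64(0.457), np.float64(-0.386), np.float64(0.054)), (np.float64(0.461), np.float64(-0.387), np.float64(0.052)), (np.float64(0.465), np.float64(-0.388), np.float64(0.052))]
232 [(np.float64(0.456), np.float64(-0.388), np.float64(0.059)), (np.float64(0.46), np.float64(-0.391), np.float64(0.054)), (np.float64(0.464), np.float64(-0.39), np.float64(0.059))]
240 [(np.float64(0.457), np.float64(-0.389), np.float64(0.069)), (np.float64(0.459), np.float64(-0.396), np.float64(0.054)), (np.float64(0.464), np.float64(-0.39), np.float64(0.07))]
248 [(np.float64(0.457), np.float64(-0.388), np.float64(0.08)), (np.float64(0.458), np.float64(-0.4), np.float64(0.053)), (np.float64(0.464), np.float64(-0.39), np.float64(0.08))]
```

step_arm([
  [0,0,0,0,0,0,0],
  [0,0,0,0,0,0,0],
  [0,0,0,0,0,0,0],
  [0,0,0,0,0,0,0],
  [0,0,0,0,0,0,0],
])

```text
time: 4.1
position: [0.459, -0.398, 0.0254]
tool_rot: [2.457, 1.958, 0.0]
ft_force: [0.1, 0.2, 0.1]
grip_width: 0.009
grip_force: 0.0
```

```bash
python3 - <<'E'
from h import *
z=np.load('wrist.npz');K,M=cam('wrist');C=cloud(z['d'],K,M)
for v in(215,225,235,245,255,300):print(v,[(u,)+tuple((C[v,u]*1000).round(0).astype(int).tolist()) for u in range(286,354,6)])
s=np.load('scene.npz');K,M=cam('scene');C=cloud(s['d'],K,M)
q=(s['d']>0)&(np.hypot(C[...,0]-.459,C[...,1]+.398)<.04)&(C[...,2]>.01)&(C[...,2]<.12)
P=C[q];
for z0 in np.arange(.01,.12,.01):
    w=P[(P[:,2]>=z0)&(P[:,2]<z0+.01)];print(z0.round(2),len(w),(w.min(0)*1000).round() if len(w) else '',(w.max(0)*1000).round() if len(w) else '')
E
```

```text
215 [(286, 437, -394, 1), (292, 440, -395, -1), (298, 445, -394, 6), (304, 455, -381, 50), (310, 458, -382, 51), (316, 461, -382, 51), (322, 464, -383, 53), (328, 467, -384, 52), (334, 469, -399, 7), (340, 473, -400, 7), (346, 477, -403, -1), (352, 481, -404, 1)]
225 [(286, 435, -401, 0), (292, 439, -402, -1), (298, 444, -401, 6), (304, 453, -387, 51), (310, 457, -387, 52), (316, 460, -387, 52), (322, 463, -388, 53), (328, 466, -390, 51), (334, 467, -406, 6), (340, 471, -407, 6), (346, 475, -410, 0), (352, 479, -411, 0)]
235 [(286, 459, -360, 136), (292, 460, -360, 136), (298, 462, -361, 135), (304, 454, -386, 66), (310, 457, -388, 64), (316, 459, -389, 62), (322, 462, -390, 62), (328, 465, -390, 63), (334, 468, -390, 66), (340, 472, -364, 133), (346, 474, -363, 136), (352, 476, -364, 135)]
245 [(286, 459, -360, 142), (292, 461, -361, 141), (298, 462, -362, 139), (304, 455, -386, 79), (310, 457, -388, 75), (316, 459, -389, 75), (322, 462, -390, 75), (328, 465, -390, 76), (334, 468, -390, 79), (340, 472, -364, 139), (346, 474, -363, 142), (352, 475, -364, 142)]
255 [(286, 460, -360, 1
[... 362 characters left out ...]
55, -400, 103), (316, 457, -400, 103), (322, 459, -401, 103), (328, 462, -401, 103), (334, 464, -401, 103), (340, 469, -381, 137), (346, 471, -375, 147), (352, 472, -375, 147)]
0.01 20 [ 439. -419.   10.] [ 456. -370.   19.]
0.02 17 [ 444. -421.   20.] [ 456. -386.   30.]
0.03 22 [ 445. -419.   30.] [ 457. -388.   40.]
0.04 28 [ 444. -420.   40.] [ 460. -380.   49.]
0.05 26 [ 446. -422.   50.] [ 462. -392.   60.]
0.06 17 [ 446. -413.   61.] [ 462. -391.   69.]
0.07 18 [ 444. -413.   70.] [ 467. -399.   80.]
0.08 17 [ 445. -413.   80.] [ 465. -403.   90.]
0.09 7 [ 445. -414.   90.] [ 465. -408.  100.]
0.1 3 [ 462. -415.  100.] [ 467. -411.  105.]
0.11 1 [ 460. -407.  117.] [ 460. -407.  117.]
```

```bash
python3 - <<'E'
from h import *
z=np.load('wtray.npz');C=z['C'];M=z['M'];K=cam('wrist')[0];d=z['d']
st=np.array([.5597,-.3508,.2929])
R=((C-st)*1000).round(0)
near=(d>0)&(C[...,2]>.2)
print('lowest tool points rel tcp',np.sort(R[near][:,2])[:10])
for v in(235,250,265,280,300):print(v,[(u,)+tuple(R[v,u].astype(int).tolist()) for u in list(range(190,250,8))+list(range(400,460,8))])
E
```

```text
lowest tool points rel tcp [27. 27. 28. 28. 28. 28. 28. 28. 28. 28.]
235 [(190, -204, -119, -293), (198, -191, -119, -293), (206, -179, -120, -294), (214, -51, 10, 41), (222, -48, 10, 39), (230, -45, 9, 37), (238, -129, -120, -293), (246, -116, -119, -293), (400, 126, -119, -291), (408, 44, 9, 37), (416, 48, 8, 37), (424, 50, 11, 42), (432, 176, -119, -291), (440, 188, -119, -291), (448, 202, -120, -293), (456, 210, -116, -283)]
250 [(190, -206, -145, -293), (198, -53, 10, 59), (206, -49, 11, 60), (214, -47, 9, 55), (222, -44, 8, 54), (230, -43, 3, 43), (238, -130, -145, -293), (246, -117, -145, -292), (400, 128, -145, -292), (408, 44, 2, 41), (416, 44, 8, 54), (424, 47, 8, 54), (432, 49, 10, 58), (440, 52, 10, 59), (448, 204, -145, -292), (456, 213, -142, -284)]
265 [(190, -33, 31, 115), (198, -31, 31, 115), (206, -28, 31, 116), (214, -26, 31, 115), (222, -25, 31, 115), (230, -22, 31, 116), (238, -20, 31, 116), (246, -19, 31, 115), (400, 20, 31, 115), (408, 23, 31, 114), (416, 24, 31, 116), (424, 26, 31, 116), (432, 28, 31, 116), (440, 0, 68, 191), (448, 32, 31, 116), (456, 34, 31, 116)]
280 [(190, -32, 28, 117), (198, 0, 68, 191), (206, -28, 28, 117), (214, -27, 27, 115), (222, -24, 27, 116), (230, -22, 27, 116), (238, -20, 27, 116), (246, -18, 28, 117), (400, 20, 27, 116), (408, 22, 27, 116), (416, 25, 27, 116), (424, 26, 27, 116), (432, 29, 27, 116), (440, 31, 27, 116), (448, 32, 27, 117), (456, 34, 27, 116)]
300 [(190, -48, 0, 82), (198, -47, -3, 77), (206, -44, -2, 78), (214, -43, -7, 71), (222, -154, -219, -267), (230, -147, -231, -287), (238, -136, -234, -292), (246, -122, -234, -292), (400, 133, -236, -294), (408, 147, -236, -294), (416, 159, -235, -292), (424, 43, -8, 70), (432, 44, -3, 77), (440, 47, -3, 77), (448, 48, 0, 81), (456, 49, 3, 87)]
```

The wrist depth shows the fingertips end about 27 mm above the reported TCP, so the fingers closed just above the grip. I'll correct for that: reopen, then go 27 mm lower.

step_arm([
  [0,0,0,0,0,0,0.6],
  [0,0,0,0,0,0,0.6],
  [0,0,0,0,0,0,0.6],
  [0,0,0,0,0,0,0.6],
  [0,0,0,0,0,0,0.6],
])

```text
time: 4.52
position: [0.459, -0.398, 0.0254]
tool_rot: [2.457, 1.958, 0.0]
ft_force: [0.7, -1.1, 0.2]
grip_width: 0.299
grip_force: 0.0
```

step_arm([
  [0,0,0,0,0,0,0.6],
  [0,0,0,0,0,0,0.6],
  [0,0,0,0,0,0,0.6],
  [0,0,0,0,0,0,0.6],
  [0,0,0,0,0,0,0.6],
])

```text
time: 4.93
position: [0.459, -0.398, 0.0254]
tool_rot: [2.457, 1.958, 0.0]
ft_force: [0.8, -1.0, 0.1]
grip_width: 0.586
grip_force: 0.0
```

step_arm([
  [0,0,-0.7,0,0,0,0.6],
  [0,0,-0.7,0,0,0,0.6],
  [0,0,-0.7,0,0,0,0.6],
  [0,0,-0.5,0,0,0,0.6],
  [0,0,0,0,0,0,0.6],
])

```text
time: 5.35
position: [0.4579, -0.397, -0.0026]
tool_rot: [-2.454, -1.956, 0.001]
ft_force: [-0.4, -0.0, 0.4]
grip_width: 0.597
grip_force: 0.0
```

Now close.

step_arm([
  [0,0,0,0,0,0,0],
  [0,0,0,0,0,0,0],
  [0,0,0,0,0,0,0],
  [0,0,0,0,0,0,0],
  [0,0,0,0,0,0,0],
])

```text
time: 5.77
position: [0.4593, -0.3982, -0.0002]
tool_rot: [2.456, 1.957, 0.0]
ft_force: [-0.2, 0.3, -0.0]
grip_width: 0.306
grip_force: 0.0
```

step_arm([
  [0,0,0,0,0,0,0],
  [0,0,0,0,0,0,0],
  [0,0,0,0,0,0,0],
  [0,0,0,0,0,0,0],
  [0,0,0,0,0,0,0],
])

```text
time: 6.18
position: [0.4588, -0.3981, -0.0004]
tool_rot: [-2.457, -1.958, 0.0]
ft_force: [-1.6, 0.6, 2.0]
grip_width: 0.18
grip_force: 25.0
```

Gripped (0.18 ≈ 16 mm, 25 N). Slide toward the mouth, with the plate skirting the head's rim.

step_arm([
  [0.4,0.6,0,0,0,-0.2,0],
  [0.6,0.9,0,0,0,-0.2,0],
  [0.7,1.05,0,0,0,-0.2,0],
  [0.7,1.05,0,0,0,-0.2,0],
  [0.7,1.05,0,0,0,-0.2,0],
])

```text
time: 6.6
position: [0.4896, -0.3531, -0.0004]
tool_rot: [2.474, 1.933, -0.003]
ft_force: [-3.0, -3.6, 0.1]
grip_width: 0.186
grip_force: 25.0
```

step_arm([
  [0.7,1.05,0,0,0,-0.2,0],
  [0.7,1.05,0,0,0,-0.2,0],
  [0.7,1.05,0,0,0,-0.2,0],
  [0.7,1.05,0,0,0,-0.2,0],
  [0.7,1.05,0,0,0,-0.2,0],
])

```text
time: 7.02
position: [0.5246, -0.3006, -0.0004]
tool_rot: [2.491, 1.912, -0.003]
ft_force: [-2.2, -3.5, 1.0]
grip_width: 0.175
grip_force: 25.0
```

step_arm([
  [0.7,1.05,0,0,0,-0.3,0],
  [0.7,1.05,0,0,0,-0.3,0],
  [0.7,1.05,0,0,0,-0.3,0],
  [0.6,0.9,0,0,0,-0.3,0],
  [0.3,0.5,0,0,0,0,0],
])

```text
time: 7.43
position: [0.5558, -0.2532, -0.0004]
tool_rot: [2.509, 1.888, -0.0]
ft_force: [-2.0, -4.0, 1.6]
grip_width: 0.182
grip_force: 25.0
```

```bash
python3 - <<'E'
from h import *
st=ctrl.get_state();print(st['position'],st['ft_force'],st['grip_width'])
R=cv2.Rodrigues(np.array(st['tool_rot'],float))[0];print('yaw',np.degrees(np.arctan2(R[1,0],R[0,0])))
a,d=snap('wrist');K,M=cam('wrist',st);C=cloud(d,K,M)
np.savez('wpush.npz',im=a,d=d,C=C)
cv2.imwrite('pics/push.png',a[:,:,::-1])
E
```

```text
[ 5.55804022e-01 -2.53182326e-01 -4.12334659e-04] [-2.03518542 -3.9562453   1.58601393] 0.18224649612618915
yaw 73.91721506817649
```

View pics/push.png

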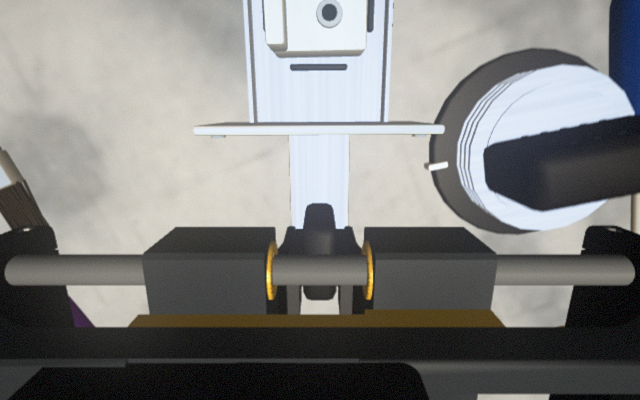

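Tray follows straight, jig in the nest, plate's right end (440,128) clear of the head's rim (432,145). Insert with realignment.

step_arm([
  [0.33,0.3,0,0,0,0.8,0],
  [0.33,0.3,0,0,0,0.8,0],
  [0.33,0.3,0,0,0,0.8,0],
  [0.33,0.3,0,0,0,0.8,0],
  [0.33,0.3,0,0,0,0.9,0],
])

```text
time: 7.9
position: [0.5711, -0.2404, -0.0004]
tool_rot: [2.441, 1.976, -0.002]
ft_force: [-2.2, -4.5, 1.4]
grip_width: 0.18
grip_force: 25.0
```

step_arm([
  [0.21,0.33,0,0,0,0.45,0],
  [0.21,0.33,0,0,0,0.45,0],
  [0.21,0.33,0,0,0,0.45,0],
  [0.21,0.33,0,0,0,0.45,0],
  [0.21,0.33,0,0,0,0.4,0],
])

```text
time: 8.32
position: [0.582, -0.2231, -0.0004]
tool_rot: [2.402, 2.023, -0.001]
ft_force: [-1.9, -4.1, 2.5]
grip_width: 0.184
grip_force: 25.0
```

step_arm([
  [0.15,0.88,0,0,0,0,0],
  [0.17,0.98,0,0,0,0,0],
  [0.17,0.98,0,0,0,0,0],
  [0.17,0.98,0,0,0,0,0],
  [0.15,0.88,0,0,0,0,0],
])

```text
time: 8.73
position: [0.5904, -0.1745, -0.0004]
tool_rot: [2.402, 2.023, 0.0]
ft_force: [-0.6, -4.8, 2.0]
grip_width: 0.183
grip_force: 25.0
```

step_arm([
  [0.12,0.68,0,0,0,0,0],
  [0.12,0.68,0,0,0,0,0],
  [0.12,0.68,0,0,0,0,0],
  [0.07,0.4,0,0,0,0,0],
  [0.03,0.2,0,0,0,0,0],
])

```text
time: 9.15
position: [0.595, -0.1479, -0.0004]
tool_rot: [2.402, 2.025, 0.0]
ft_force: [-0.7, -5.4, 2.6]
grip_width: 0.179
grip_force: 25.0
```

step_arm([
  [0.02,0.15,0,0,0,0,0],
  [0.02,0.15,0,0,0,0,0],
  [0.02,0.15,0,0,0,0,0],
  [0.02,0.1,0,0,0,0,0],
  [0,0,0,0,0,0,0],
])

```text
time: 9.57
position: [0.5956, -0.1435, -0.0004]
tool_rot: [2.403, 2.023, -0.0]
ft_force: [-1.4, -5.0, 2.3]
grip_width: 0.185
grip_force: 25.0
```

step_arm([
  [0.02,0.1,0,0,0,0,0],
  [0.02,0.1,0,0,0,0,0],
  [0,0,0,0,0,0,0],
  [0,0,0,0,0,0,0],
  [0,0,0,0,0,0,0],
])

```text
time: 9.98
position: [0.5959, -0.1418, -0.0004]
tool_rot: [2.403, 2.022, -0.0]
ft_force: [-0.7, -6.4, 2.8]
grip_width: 0.181
grip_force: 25.0
```

step_arm([
  [0.02,0.1,0,0,0,0,0],
  [0.02,0.1,0,0,0,0,0],
  [0.01,0.1,0,0,0,0,0],
  [0,0,0,0,0,0,0],
  [0,0,0,0,0,0,0],
])

```text
time: 10.4
position: [0.5962, -0.1396, -0.0004]
tool_rot: [2.403, 2.021, -0.002]
ft_force: [-1.4, -6.3, 3.8]
grip_width: 0.177
grip_force: 25.0
```

```bash
cat > flush.py <<'E'
from h import *
st=ctrl.get_state();print(st['position'],st['ft_force'],st['torque'])
a,d=snap('wrist');K,M=cam('wrist',st);C=cloud(d,K,M);np.savez('wfl.npz',im=a,d=d,C=C)
B=C-[.6198,-.009,0];t=np.radians(80.2);bx=B[...,0]*np.cos(t)+B[...,1]*np.sin(t);by=-B[...,0]*np.sin(t)+B[...,1]*np.cos(t);z=C[...,2]
ok=(d>0)&(abs(by)<.08)
for lo in range(-60,61,15):
    s=ok&(abs(by*1000-lo)<5)
    p=s&(abs(z-.05)<.003)&(bx<-.055);k=s&(abs(z-.07)<.003)&(bx<-.02)
    print(lo,'plate rear edge',(np.percentile(bx[p],[2,98])*1000).round(1) if p.sum()>3 else '','deck front',(bx[k].min()*1000).round(1) if k.sum() else '')
E
python3 flush.py
```

```text
[ 5.96194082e-01 -1.39610945e-01 -4.46988649e-04] [-1.44042617 -6.32911432  3.80929356] [-1.41062327  0.314613   -0.03521286]
-60 plate rear edge  deck front -69.5
-45 plate rear edge [-75.  -74.1] deck front -72.0
-30 plate rear edge [-73.5 -70.5] deck front -69.4
-15 plate rear edge [-124.   -70.5] deck front -69.4
0 plate rear edge [-150.8  -70.9] deck front -69.4
15 plate rear edge [-124.1  -70.9] deck front -69.7
30 plate rear edge [-73.4 -70.8] deck front -69.7
45 plate rear edge [-74.8 -70.8] deck front -69.7
60 plate rear edge  deck front -69.7
```

Within about 1 mm; push on until the force rises.

step_arm([
  [0.02,0.1,0,0,0,0,0],
  [0.01,0.1,0,0,0,0,0],
  [0.02,0.1,0,0,0,0,0],
  [0,0,0,0,0,0,0],
  [0,0,0,0,0,0,0],
])

```text
time: 10.87
position: [0.5962, -0.1397, -0.0004]
tool_rot: [2.403, 2.018, -0.005]
ft_force: [-2.1, -11.0, 2.7]
grip_width: 0.185
grip_force: 25.0
```

step_arm([
  [0.02,0.1,0,0,0,0,0],
  [0.02,0.1,0,0,0,0,0],
  [0.02,0.1,0,0,0,0,0],
  [0,0,0,0,0,0,0],
  [0,0,0,0,0,0,0],
])

```text
time: 11.28
position: [0.5962, -0.1397, -0.0004]
tool_rot: [2.403, 2.015, -0.009]
ft_force: [-2.6, -15.5, 2.0]
grip_width: 0.185
grip_force: 25.0
```

```bash
python3 flush.py
```

```text
[ 5.96169496e-01 -1.39725639e-01 -4.31559836e-04] [ -2.57156188 -15.496636     2.0216987 ] [-3.18233951  0.54273938  0.17873723]
-60 plate rear edge  deck front -69.3
-45 plate rear edge [-74.9 -74. ] deck front -69.6
-30 plate rear edge [-73.4 -70.8] deck front -69.6
-15 plate rear edge [-123.8  -70.7] deck front -69.5
0 plate rear edge [-150.6  -70.8] deck front -69.4
15 plate rear edge [-123.9  -71. ] deck front -69.7
30 plate rear edge [-73.5 -70.9] deck front -69.6
45 plate rear edge [-74.9 -70.8] deck front -69.6
60 plate rear edge  deck front -69.5
```

Flush across the whole plate (edge at -70.8 vs deck front -69.6, uniform), 15 N. Release: back off the command, open, lift.

step_arm([
  [-0.04,-0.25,0,0,0,0,0],
  [-0.04,-0.25,0,0,0,0,0],
  [0,0,0,0,0,0,0.6],
  [0,0,0,0,0,0,0.6],
  [0,0,0,0,0,0,0.6],
])

```text
time: 11.75
position: [0.5965, -0.1344, -0.0013]
tool_rot: [-2.399, -2.024, -0.002]
ft_force: [0.6, -0.6, 0.2]
grip_width: 0.327
grip_force: 0.0
```

step_arm([
  [0,0,0,0,0,0,0.6],
  [0,0,0,0,0,0,0.6],
  [0,0,1,0,0,0,0.6],
  [0,0,2.5,0,0,0,1],
  [0,0,3.5,0,0,0,1],
])

```text
time: 12.17
position: [0.5941, -0.1362, 0.0676]
tool_rot: [-2.399, -2.021, 0.006]
ft_force: [0.1, -0.1, -0.1]
grip_width: 0.664
grip_force: 0.0
```

step_arm([
  [0,0,3.5,0,0,0,1],
  [0,0,3,0,0,0,1],
  [0,0,2.5,0,0,0,1],
  [0,0,1,0,0,0,1],
  [0,0,0,0,0,0,1],
])

```text
time: 12.58
position: [0.5987, -0.1373, 0.1731]
tool_rot: [2.399, 2.021, 0.007]
ft_force: [-0.4, -0.1, 0.2]
grip_width: 0.975
grip_force: 0.0
```

```bash
python3 flush.py; python3 - <<'E'
from h import *
st=ctrl.get_state();print(st['joint_positions'].round(2),st['grip_width'])
C=np.load('wbox.npz')['C'];
P=C[:222].reshape(-1,3)
for x0 in np.arange(.7,.86,.02):
    q=P[(abs(P[:,0]-x0-.01)<.01)&(P[:,2]>-.01)];print(x0.round(2),q[:,2].max().round(3) if len(q) else '')
E
```

```text
[ 0.59870317 -0.13730141  0.1730727 ] [-0.3783203  -0.07008561  0.20241065] [-0.0230112   0.02729139  0.03248918]
-60 plate rear edge [-205.4 -204.5] deck front -69.1
-45 plate rear edge  deck front -70.8
-30 plate rear edge [-73.2 -70.4] deck front -69.1
-15 plate rear edge [-73.2 -70.4] deck front -69.1
0 plate rear edge [-151.4  -71.3] deck front -70.0
15 plate rear edge [-73.2 -71.3] deck front -69.9
30 plate rear edge [-73.2 -71.3] deck front -69.9
45 plate rear edge [-75.1 -71.3] deck front -69.1
60 plate rear edge  deck front -69.9
[ 0.13  0.25  0.07  1.59 -0.02  1.3   0.02] 0.9862273562656595
0.7 0.004
0.72 0.018
0.74 0.088
0.76 0.087
0.78 0.087
0.8 0.054
0.82 0.054
0.84 0.054
0.86 0.054
```

step_arm([
  [0.6,-0.8,0,0,0,-7,1],
  [0.6,-0.8,0,0,0,-7,1],
  [0.6,-0.8,0,0,0,-7,1],
  [0.6,-0.8,0,0,0,-7,1],
  [0.6,-0.8,0,0,0,-7,1],
])

```text
time: 13.05
position: [0.6254, -0.177, 0.1661]
tool_rot: [-2.901, -1.198, 0.006]
ft_force: [-0.2, 0.4, 0.3]
grip_width: 1.0
grip_force: 0.0
```

step_arm([
  [0.6,-0.8,0,0,0,-7,1],
  [0.6,-0.8,0,0,0,-7,1],
  [0.6,-0.8,0,0,0,-7,1],
  [0.6,-0.8,0,0,0,-7,1],
  [0.6,-0.8,0,0,0,-7,1],
])

```text
time: 13.47
position: [0.6555, -0.2169, 0.166]
tool_rot: [-3.128, -0.27, 0.008]
ft_force: [0.1, 0.8, 0.7]
grip_width: 1.003
grip_force: 0.0
```

step_arm([
  [0.6,-0.8,0,0,0,-7,1],
  [0.6,-0.9,0,0,0,-7,1],
  [0,0,0,0,0,0,1],
  [0,0,0,0,0,0,1],
  [0,0,0,0,0,0,1],
])

```text
time: 13.88
position: [0.6678, -0.2331, 0.1676]
tool_rot: [-3.139, 0.099, 0.005]
ft_force: [0.3, -0.0, -0.6]
grip_width: 1.001
grip_force: 0.0
```

```bash
cat > y.py <<'E'
from h import *
st=ctrl.get_state();R=cv2.Rodrigues(np.array(st['tool_rot'],float))[0]
print(st['position'].round(4),'yaw',np.degrees(np.arctan2(R[1,0],R[0,0])).round(2),'z',R[:,2].round(3),st['joint_positions'].round(2),st['grip_width'],st['ft_force'].round(1),st['torque'].round(2))
E
python3 y.py
```

```text
[ 0.6678 -0.2331  0.1676] yaw -3.61 z [-0.003  0.001 -1.   ] [ 0.08  0.47  0.31  1.33 -0.14  1.37 -1.25] 1.000854632494764 [ 0.3 -0.  -0.6] [ 0.13  0.13 -0.01]
```

step_arm([
  [0.2,-0.1,-3.5,0,0,-0.4,1],
  [0,0,-3.5,0,0,0,1],
  [0,0,-3.4,0,0,0,1],
  [0,0,-2.5,0,0,0,1],
  [0,0,0,0,0,0,1],
])

```text
time: 14.3
position: [0.6655, -0.232, 0.033]
tool_rot: [-3.136, 0.11, 0.019]
ft_force: [-1.3, 0.5, -0.1]
grip_width: 1.0
grip_force: 0.0
```

step_arm([
  [0,0,-0.7,0,0,0,1],
  [0,0,-0.7,0,0,0,1],
  [0,0,0,0,0,0,0],
  [0,0,0,0,0,0,0],
  [0,0,0,0,0,0,0],
], force=35)

```text
time: 14.72
position: [0.6718, -0.2355, 0.0281]
tool_rot: [3.139, -0.115, 0.004]
ft_force: [-0.1, -0.4, -0.2]
grip_width: 0.854
grip_force: 0.0
```

step_arm([
  [0,0,0,0,0,0,0],
  [0,0,0,0,0,0,0],
  [0,0,0,0,0,0,0],
  [0,0,0,0,0,0,0],
  [0,0,0,0,0,0,0],
])

```text
time: 15.13
position: [0.6707, -0.2351, 0.0265]
tool_rot: [3.139, -0.115, 0.0]
ft_force: [0.1, 0.4, -0.4]
grip_width: 0.478
grip_force: 0.0
```

step_arm([
  [0,0,0,0,0,0,0],
  [0,0,0,0,0,0,0],
  [0,0,0,0,0,0,0],
  [0,0,0,0,0,0,0],
  [0,0,0,0,0,0,0],
])

```text
time: 15.55
position: [0.6707, -0.2348, 0.0262]
tool_rot: [-3.139, 0.115, 0.0]
ft_force: [-0.9, 0.7, -0.6]
grip_width: 0.247
grip_force: 34.8
```

```bash
python3 y.py
```

```text
[ 0.6707 -0.2348  0.0262] yaw -4.19 z [-0.  0. -1.] [ 0.1   0.57  0.29  1.47 -0.17  1.12 -1.23] 0.2471564183262811 [-0.9  0.7 -0.6] [ 0.19  0.08 -0.  ]
```

Head gripped (21.5 mm, 35 N). Lift straight up with firmer grip, then turn and go to a pre-insert hover.

step_arm([
  [0,0,0,0,0,0,0],
  [0,0,1.5,0,0,0,0],
  [0,0,3,0,0,0,0],
  [0,0,3.5,0,0,0,0],
  [0,0,3.5,0,0,0,0],
], force=55)

```text
time: 15.97
position: [0.6698, -0.2353, 0.1427]
tool_rot: [3.139, -0.116, -0.003]
ft_force: [0.3, -0.2, -2.2]
grip_width: 0.252
grip_force: 54.7
```

step_arm([
  [0,0,2.5,0,0,7,0],
  [-0.6,0.8,0,0,0,7,0],
  [-0.6,0.9,0,0,0,7,0],
  [-0.6,0.9,0,0,0,7,0],
  [-0.6,0.9,0,0,0,7,0],
])

```text
time: 16.38
position: [0.6461, -0.2003, 0.1674]
tool_rot: [3.026, 0.842, 0.0]
ft_force: [0.8, -0.6, -2.5]
grip_width: 0.247
grip_force: 54.7
```

step_arm([
  [-0.6,0.9,0,0,0,7,0],
  [-0.6,0.9,0,0,0,7,0],
  [-0.6,0.9,0,0,0,7,0],
  [-0.6,0.9,0,0,0,7,0],
  [-0.6,0.9,0,0,0,7,0],
])

```text
time: 16.8
position: [0.6161, -0.1553, 0.1672]
tool_rot: [2.633, 1.713, -0.0]
ft_force: [1.1, -0.1, -1.5]
grip_width: 0.247
grip_force: 54.7
```

step_arm([
  [-0.6,0.9,0,0,0,7,0],
  [-0.6,0.9,0,0,0,7,0],
  [0,0,0,0,0,0.4,0],
  [0,0,0,0,0,0,0],
  [0,0,0,0,0,0,0],
])

```text
time: 17.22
position: [0.6049, -0.1384, 0.1669]
tool_rot: [2.406, 2.018, -0.0]
ft_force: [0.4, -0.6, -1.9]
grip_width: 0.247
grip_force: 54.7
```

```bash
python3 y.py; sed -i "s/wbox.npz/wbox2.npz/;s/<222/<400/;s#pics/wb.png#pics/wb2.png#" box.py; python3 box.py
```

```text
[ 0.6049 -0.1384  0.1669] yaw 79.97 z [ 0.001 -0.001 -1.   ] [ 0.14  0.27  0.06  1.57 -0.01  1.3   0.02] 0.24672338483812073 [ 0.4 -0.6 -1.9] [-0.04 -0.02  0.01]
[ 0.60493452 -0.13836764  0.16692779] 0.009309468910228885
bench 0.00021191558533883992
14441 0.0706757259867748
rect ((603.4526977539062, -60.58381652832031), (153.2930908203125, 145.13272094726562), 79.84105682373047)
collar z 0.0864067620796084
circ ((619.3905029296875, -9.82264518737793), (91.25252532958984, 94.19292449951172), 68.30779266357422) ((619.666259765625, -8.816180229187012), 47.24111557006836)
```

View pics/wb2.png

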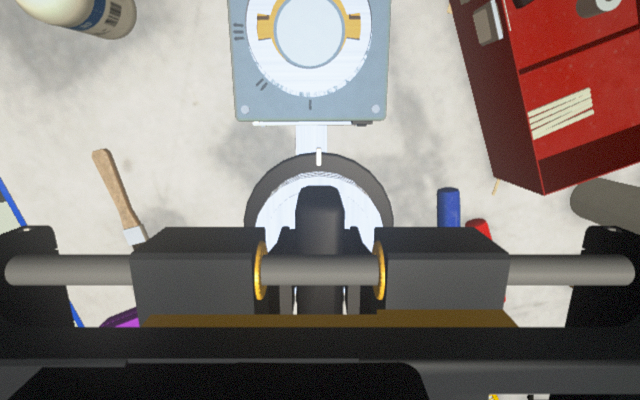

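The head hangs with its pointer at (318,157), the collar's one-bar mark at (310,103), notches at (268,27) and (352,27); bystanders undisturbed. Refine head offset and box yaw.

```bash
python3 - <<'E'
from h import *
from scipy.optimize import least_squares
z=np.load('wbox2.npz');C,d,im=z['C'],z['d'],z['im'].astype(int);st=ctrl.get_state();p=st['position']
q=(d>0)&(abs(C[...,2]-.165)<.004)&(np.hypot(C[...,0]-p[0],C[...,1]-p[1])<.06)
P=C[q][:,:2]*1000;print('rim',len(P),np.median(C[q][:,2]))
# outer boundary: max radius per angle
r=P-p[:2]*1000;a=np.degrees(np.arctan2(r[:,1],r[:,0])).astype(int);R=np.hypot(*r.T)
E=np.array([P[a==k][R[a==k].argmax()] for k in np.unique(a) if (a==k).sum()>3])
f=least_squares(lambda c:np.hypot(E[:,0]-c[0],E[:,1]-c[1])-47,p[:2]*1000,loss='soft_l1');print('head c',f.x,'rel tcp',f.x-p[:2]*1000,len(E),np.abs(f.fun).mean())
# pointer: white on rim
w=q&(im.min(-1)>170)&(C[...,1]>p[1]+.03);m=C[w][:,:2].mean(0)*1000;print('ptr',w.sum(),m,np.degrees(np.arctan2(*(m-f.x)[::-1])))
for n in('wbox','wbox2'):
    z=np.load(n+'.npz');C,d,im=z['C'],z['d'],z['im'].astype(int)
    X=C-[.6198,-.009,0];rr=np.hypot(X[...,0],X[...,1])
    g=(d>0)&(rr>.0315)&(rr<.0385)&(im[...,0]-im[...,2]>60)&(np.arange(400)[:,None]<200)
    R_=g&(X[...,0]>0);L=g&(X[...,0]<0);v=C[R_].mean(0)-C[L].mean(0)
    print(n,'notch yaw',90+np.degrees(np.arctan2(v[1],v[0])),R_.sum(),L.sum())
    k=(d>0)&(abs(C[...,2]-.0705)<.003)&(np.hypot(X[...,0],X[...,1])<.11)&(C[...,1]>-.07)
    ed=[]
    for y0 in np.arange(-.05,.05,.004):
        s=k&(abs(C[...,1]-y0)<.002)
        if s.sum()>20: xs=C[s][:,0];ed.append((y0,xs.min(),xs.max()))
    ed=np.array(ed)[:];print('edge yaw',[90-np.degrees(np.arctan(np.polyfit(ed[:,0],ed[:,i],1)[0])).round(2) for i in(1,2)])
    c=(d>0)&(abs(C[...,2]-.087)<.003)&(rr<.052);Q=C[c][:,:2]*1000;Q0=Q-[619.8,-9];an=(np.degrees(np.arctan2(Q0[:,1],Q0[:,0]))/3).astype(int);Rq=np.hypot(*Q0.T)
    E=np.array([Q[an==t][Rq[an==t].argmax()] for t in np.unique(an) if (an==t).sum()>3]);E=E[np.hypot(E[:,0]-619.8,E[:,1]+9)>44]
    print('collar',least_squares(lambda c:np.hypot(E[:,0]-c[0],E[:,1]-c[1])-47,[619.8,-9],loss='soft_l1').x,len(E))
E
```

```text
rim 3528 0.16530380686137822
head c [ 604.04601157 -140.72531384] rel tcp [-0.8932501  -2.26031188] 182 0.37592416652460586
ptr 103 [611.19248296 -96.68353571] 80.78319145319468
wbox notch yaw 80.11917246302396 119 123
edge yaw [np.float64(80.28), np.float64(80.16)]
collar [619.85128826  -8.92694267] 119
wbox2 notch yaw 78.77678109047702 208 226
edge yaw [np.float64(80.28999999999999), np.float64(131.93)]
collar [619.71072313  -8.79582912] 76
```

step_arm([
  [0.35,3,0,0,0,0,0],
  [0.35,3.2,0,0,0,0,0],
  [0.35,3.2,0,0,0,0,0],
  [0.3,2.5,0,0,0,0,0],
  [0.2,1.27,0,0,0,0,0],
])

```text
time: 17.68
position: [0.6207, -0.0009, 0.1664]
tool_rot: [-2.399, -2.026, -0.002]
ft_force: [0.2, 0.6, -2.3]
grip_width: 0.246
grip_force: 54.7
```

step_arm([
  [0,0,-1.5,0,0,0,0],
  [0,0,-1.5,0,0,0,0],
  [0,0,-0.8,0,0,0,0],
  [0,0,0,0,0,0,0],
  [0,0,0,0,0,0,0],
])

```text
time: 18.1
position: [0.6201, -0.0068, 0.128]
tool_rot: [-2.405, -2.021, 0.002]
ft_force: [-0.1, 0.3, -2.4]
grip_width: 0.25
grip_force: 54.7
```

```bash
python3 y.py
```

```text
[ 0.6201 -0.0068  0.128 ] yaw 80.08 z [-0.001 -0.001 -1.   ] [-0.02  0.3  -0.02  1.62  0.01  1.23 -0.21] 0.2496825639722489 [-0.1  0.3 -2.4] [ 0.03 -0.02  0.01]
```

step_arm([
  [0.04,0,-0.4,0,0,0,0],
  [0,0,-0.4,0,0,0,0],
  [0,0,-0.4,0,0,0,0],
  [0,0,-0.3,0,0,0,0],
  [0,0,0,0,0,0,0],
])

```text
time: 18.52
position: [0.6201, -0.0054, 0.1126]
tool_rot: [-2.403, -2.023, 0.002]
ft_force: [-0.5, 0.8, -2.5]
grip_width: 0.245
grip_force: 54.7
```

step_arm([
  [0,0,-0.3,0,0,0,0],
  [0,0,-0.3,0,0,0,0],
  [0,0,0,0,0,0,0],
  [0,0,0,0,0,0,0],
  [0,0,0,0,0,0,0],
])

```text
time: 18.93
position: [0.6206, -0.0055, 0.1074]
tool_rot: [2.403, 2.023, -0.0]
ft_force: [-0.3, -0.2, -2.8]
grip_width: 0.245
grip_force: 54.7
```

```bash
python3 y.py
```

```text
[ 0.6206 -0.0055  0.1074] yaw 80.2 z [-0. -0. -1.] [-0.02  0.31 -0.02  1.64  0.01  1.19 -0.21] 0.24530912020339493 [-0.3 -0.2 -2.8] [-0.13  0.04  0.06]
```

step_arm([
  [0,-0.05,-0.2,0,0,0,0],
  [0,-0.05,-0.2,0,0,0,0],
  [0,0,-0.2,0,0,0,0],
  [0,0,-0.15,0,0,0,0],
  [0,0,0,0,0,0,0],
])

```text
time: 19.35
position: [0.6206, -0.0064, 0.1004]
tool_rot: [2.403, 2.023, 0.0]
ft_force: [-1.8, -0.2, 2.4]
grip_width: 0.247
grip_force: 54.7
```

```bash
python3 y.py
```

```text
[ 0.6206 -0.0064  0.1004] yaw 80.2 z [ 0. -0. -1.] [-0.02  0.32 -0.02  1.65  0.01  1.18 -0.21] 0.24742994465636498 [-1.8 -0.2  2.4] [-0.08  0.37 -0.02]
```

Seating force appears at the expected height. Press slightly, confirm.

step_arm([
  [0,0,-0.1,0,0,0,0],
  [0,0,-0.1,0,0,0,0],
  [0,0,0,0,0,0,0],
  [0,0,0,0,0,0,0],
  [0,0,0,0,0,0,0],
])

```text
time: 19.77
position: [0.6206, -0.0064, 0.1003]
tool_rot: [2.403, 2.023, 0.001]
ft_force: [-6.6, 0.4, 10.5]
grip_width: 0.251
grip_force: 54.7
```

```bash
python3 y.py
```

```text
[ 0.6206 -0.0064  0.1003] yaw 80.2 z [ 0.001 -0.    -1.   ] [-0.02  0.32 -0.02  1.65  0.01  1.18 -0.21] 0.2508010753379105 [-6.6  0.4 10.5] [-0.03  1.21  0.01]
```

Seated at 100.3 mm (expected 100.2), hard stop. Turn clockwise in small steps.

step_arm([
  [0,0,0.1,0,0,-2,0],
  [0,0,0,0,0,-3,0],
  [0,0,0,0,0,-3,0],
  [0.02,-0.02,0,0,0,-3,0],
  [0,0,0,0,0,-3,0],
])

```text
time: 20.18
position: [0.6215, -0.0064, 0.1003]
tool_rot: [2.632, 1.713, 0.002]
ft_force: [-1.8, -0.6, 4.7]
grip_width: 0.247
grip_force: 54.8
```

```bash
python3 y.py
```

```text
[ 0.6215 -0.0064  0.1003] yaw 66.13 z [ 0.002 -0.    -1.   ] [-0.04  0.32  0.01  1.65 -0.    1.18 -0.45] 0.24740730611809106 [-1.8 -0.6  4.7] [-0.14  0.5   0.26]
```

step_arm([
  [0,0,0,0,0,-3,0],
  [0.01,0,0,0,0,-3,0],
  [0,-0.02,0,0,0,-3,0],
  [0.01,0,0,0,0,-3,0],
  [0,0,0,0,0,-3,0],
])

```text
time: 20.6
position: [0.6216, -0.007, 0.1003]
tool_rot: [2.833, 1.355, 0.002]
ft_force: [-1.4, -0.6, 5.3]
grip_width: 0.254
grip_force: 54.8
```

step_arm([
  [0,0,0,0,0,-3,0],
  [0.01,0,0,0,0,-3,0],
  [0,-0.02,0,0,0,-3,0],
  [0.01,0,0,0,0,-3,0],
  [0,0,0,0,0,0,0],
])

```text
time: 21.02
position: [0.6217, -0.0075, 0.1002]
tool_rot: [2.959, 1.052, 0.002]
ft_force: [-2.6, -0.7, 5.2]
grip_width: 0.247
grip_force: 54.7
```

step_arm([
  [0,0,0,0,0,-2,0],
  [0,0,0,0,0,0,0],
  [0,0,0,0,0,0,0],
  [0,0,0,0,0,0,0],
  [0,0,0,0,0,0,0],
])

```text
time: 21.43
position: [0.6218, -0.0074, 0.1003]
tool_rot: [2.976, 1.004, 0.002]
ft_force: [-1.6, -1.2, 4.7]
grip_width: 0.242
grip_force: 54.7
```

```bash
python3 y.py; python3 - <<'E'
from h import *
st=ctrl.get_state();a,d=snap('wrist');K,M=cam('wrist',st);C=cloud(d,K,M);np.savez('wend.npz',im=a,d=d,C=C)
im=a.astype(int);c=np.array([.6198,-.0085])
X=C[...,:2]-c;rr=np.hypot(X[...,0],X[...,1])
w=(d>0)&(rr>.036)&(rr<.05)&(abs(C[...,2]-.098)<.006)&(im.min(-1)>170)
m=X[w].mean(0);print('ptr',w.sum(),np.degrees(np.arctan2(m[1],m[0])))
cv2.imwrite('pics/end.png',a[:,:,::-1])
E
```

```text
[ 0.6218 -0.0074  0.1003] yaw 37.29 z [ 0.002 -0.001 -1.   ] [-0.1   0.32  0.08  1.65 -0.03  1.18 -0.93] 0.24227313904636147 [-1.6 -1.2  4.7] [-0.33  0.58  0.24]
ptr 157 37.616510653476894
```

View pics/end.png

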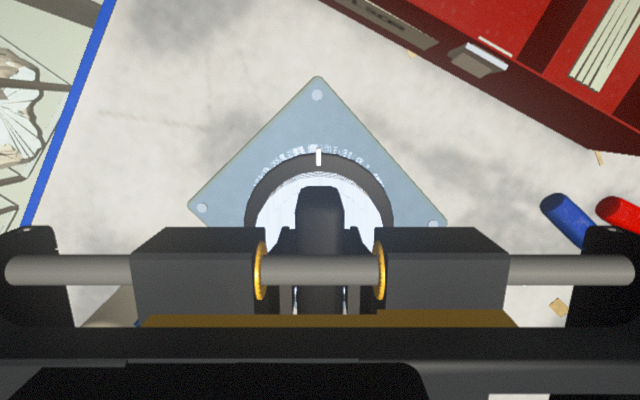

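The pointer (318,157) stands at 37.5°, i.e. about 42.7° turned from the box's 80.2°; 2.5° remain to the half-way point.

step_arm([
  [0,0,0,0,0,-1.4,0],
  [0,0,0,0,0,-1.4,0],
  [0,0,0,0,0,0,0],
  [0,0,0,0,0,0,0],
  [0,0,0,0,0,0,0],
])

```text
time: 21.9
position: [0.6221, -0.0074, 0.1002]
tool_rot: [2.999, 0.93, 0.003]
ft_force: [-0.7, -1.4, 5.0]
grip_width: 0.247
grip_force: 54.7
```

```bash
python3 y.py; python3 - <<'E'
from h import *
st=ctrl.get_state();a,d=snap('wrist');K,M=cam('wrist',st);C=cloud(d,K,M)
im=a.astype(int);X=C[...,:2]-[.6198,-.0085];rr=np.hypot(X[...,0],X[...,1])
w=(d>0)&(rr>.036)&(rr<.05)&(abs(C[...,2]-.098)<.006)&(im.min(-1)>170)
m=X[w].mean(0);print('ptr',w.sum(),np.degrees(np.arctan2(m[1],m[0])))
for n in('scene','side'):   # tray plate / bystanders unchanged?
    o=np.load(n+'.npz');b,_=ctrl.get_image(n);K,M=cam(n)
E
```

```text
[ 0.6221 -0.0074  0.1002] yaw 34.46 z [ 0.002 -0.001 -1.   ] [-0.11  0.32  0.09  1.65 -0.03  1.17 -0.98] 0.24697857406693952 [-0.7 -1.4  5. ] [-0.37  0.44  0.2 ]
ptr 157 33.62010435697715
```

The head is seated and held at about 45–46°, spring torque present. Handing in.

```bash
python3 -c "
from bench import ctrl
print(ctrl.close_job())"
```

```text
the job is handed in; nothing more can be done
None
```

The tray's front plate is flush on the housing, and the lamp head is seated in the socket and still held about 46° clockwise by measurement (45.7–46.6°), short of its lock. I handed the job in at about 22 s and the hand-in gave no verdict. The last pictures I looked at showed the jig in its nest before the tray entered the box and the bystanders I could see where they started; I took none of the bench after the final turn.

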